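Close two storage pots with lids from the lid rack

TASK

The two storage pots stand open and their wooden lids stand on edge in the wire lid rack. Put each lid, knob up and collar down, on the pot it fits, so that it lies flat and fully home in the recess of the pot's mouth. Leave the pots, the spice jar, the salt shaker, the mug, the cup and the fork standing or lying where they are, and leave everything released and at rest.

Things in the scene. Friction and masses are not known exactly. Their poses are not given: they have to be found in the camera images.
- big_lid: larger round wooden lid, 0.13 kg: flange disc 104 mm across, 8 thick; below it a ring collar 82 across, 10 deep; above it a straight round knob 26 across, 40 tall. Origin: centre of the flange's underside, z out of the knob side (collar z -10 to 0, flange 0 to 8, knob 8 to 48 mm). Starts on edge in the rack, z about level. Its knob can be pinched with the tool at 45 degrees to the knob's axis
- small_lid: smaller round wooden lid, 0.1 kg: flange disc 84 mm across, 8 thick; collar 62 across, 10 deep; knob, origin and axes as for the larger lid. It stands on edge in the other place of the rack
- lid_rack: fixed steel-wire rack, 220 mm long (its y), 112 wide (x), origin at the centre of its underside. The lids stand on edge across two rails along y; both knobs point to the rack's -y. Behind each lid is a wire loop 64 mm high and 49 wide; before it two short wires, 36 high, lean outwards. A lid is free when raised 65 mm. The front lid bars a slanted tool from the rear lid's knob
- big_pot: larger white stoneware pot, loose, 1.6 kg, 122 mm in diameter and 100 mm high, open. Origin: centre of its underside, z up. Mouth: a recess 109 mm in diameter and 7 mm deep, its bottom a ledge about the 92 mm bore
- small_pot: smaller white stoneware pot, loose, 1.6 kg, 102 mm in diameter and 84 mm high, open. Origin: centre of its underside, z up. Mouth: a recess 89 mm in diameter and 7 mm deep, its bottom a ledge about the 72 mm bore
- big_pot_seat (a point): centre of the larger pot's ledge, 93 mm above the pot's underside: the larger lid's origin comes here when it is home
- small_pot_seat (a point): centre of the smaller pot's ledge, 77 mm above the pot's underside: the smaller lid's origin comes here when it is home
- spice_jar: bystander: upright spice jar with a black cap, 41 mm in diameter and 105 mm high; origin at the centre of its underside
- salt_mill: bystander: small glass salt shaker with a grey top, 44 mm in diameter and 90 mm high; origin at the centre of its underside
- mug: bystander: two-tone mug with a handle, 92x127 mm and 93 mm high; origin at its underside
- cup: bystander: green ceramic cup without handle, 66 mm in diameter and 90 mm high; origin at the centre of its underside
- fork: bystander: steel fork lying flat, 204x28x18 mm; origin at its underside
- front_place (a point): in the rack's front (-y) place: where the flange's underside stands, on the rack's middle line, 67 mm high; the lid's centre is 73 mm high for the larger lid, 61 mm for the smaller
- rear_place (a point): the same point of the rack's rear (+y) place, 76 mm behind the front one

How it is judged:
By the outcome, as a careful person would: the job done as asked, in the order asked, and still so for the second after the job is handed in, with the robot touching nothing.
It also fails if it takes over 67 s, if anything falls off the work surface, if the arm or the gripper's body presses on something with over 40 N, if the wrist force passes 120 N, or if a joint passes its speed limit or range.

ROBOT

A 7-joint arm with a two-finger parallel gripper is mounted at the origin on a cart in front of the work surface, level with it; the furniture and walls round the work are solid. World frame = base frame: x ahead of the robot, y to its left, z up, the work surface at z = 0. Lengths are in m, angles in rad, forces in N, time in s.
With the tool pointing down it reaches from about 0.425 to 0.925 m from the base axis. Payload 6.8 kg.
Tool frame: the origin (TCP) lies midway between the tips of the shut fingers; the grasp point (between the pads) lies 19 mm behind it; z points along the fingers, y is the line along which they close (so a half turn about z gives the same grasp; the last joint's range is limited). The gripper opens to 85 mm and grips with 20 to 120 N. Pads are 22 mm wide; open, the fingers measure 114 mm over their backs; the gripper's body (76 mm by 85 mm) begins 54 mm behind the grasp point. The pads swing forward as they close: fully open they stand 13 mm farther back than shut.
Start: joints at [-1.411, 0.477, 0.022, 1.555, -0.011, 1.109, -0.083], TCP at [0.179, 0.651, 0.231] pointing down, gripper open.
Joint ranges: [-2.96, 2.96], [-0.34, 2.1], [-1.41, 1.46], [0.24, 2.44], [-1.37, 4.51], [0.17, 1.92], [-2.96, 2.96]. Speed limits (rad/s): [2.39, 2.39, 3.14, 3.14, 3.14, 3.14, 3.14].

INTERFACE

Orientations are given as a unit quaternion [w, x, y, z].
In Python, from workcell import arm, cams, ticket gives the robot as it stands (arm), with the cameras (cams) and the job (ticket).
- The arm moves only by the shell command python3 steer.py 'ROWS'. ROWS is rows parted by semicolons, their numbers by spaces, 1 to 8 of them, each of 7 numbers: dx, dy, dz in m, then a rotation vector rx, ry, rz in rad, then the finger opening in m; each row shifts and turns the commanded pose from where the row before left it, along the tool's axes as they then stand; what a row does not reach is not made up. A row lasts 1/10 s, in which the tool goes at most 0.05 m and 0.15 rad, less where a joint would pass 70% of its speed; a pose out of reach is approached as far as the arm can. The fingers move at their own pace and stop on an object; the grip force is fixed at half the most. Time passes only in rows, so rows that do not move let the fingers close. It prints the time, the measured TCP pose, the force, the opening and the grip force at its end.
- arm.observe(): the state, without advancing time (a new reading comes with each control period).
- cams.get_image(name): name is "scene" or "top"; returns the picture (400x640x3 uint8, red, green, blue); there is no depth.
- cams.calibration(name): a dict with "mtx" (3x3 intrinsics, pixels), "T" (4x4, takes a point from camera to world coordinates). Camera axes: x right, y down, z forward; pixel columns grow to the right and rows downward; lengths in m; the calibration is good to about 2 mm. A picture is of the moment at which its call begins. calibration takes no time and is no camera call.
- ticket.job_done(): hands the job in; it is judged then, once.
The state is a dict: "t": time; "joints": joint angles; "qd": joint speeds; "joint_torque": joint torques, N m; "eef_pos": TCP position; "tcp_rot": TCP orientation; "wrist_force": force on the tool from outside, world axes, zero at the start; "wrist_torque": the same for the moment, N m; "opening": finger opening in m; "grip_force": force on a finger pad.
Only numpy, scipy, OpenCV 4.12 (cv2) and the standard library are available. Lean on these libraries where they do the work, as an engineer would, in place of code of your own. Each camera call takes 0.05 s, during which the arm holds its last target. There are 200 camera calls.

## Working session

There is one attempt and no reset: what is moved stays moved. The work goes in short steps, Python scripts to look and compute and a shell command to move; the robot and the scene stay as the last step left them, time stands still between calls to the robot, and variables do not carry over. Pictures are saved under pics/ and viewed, at most 10 in all, crops included, and the job is handed in when it is done.

```bash
ls; mkdir -p pics
python3 - <<'E'
from workcell import arm, cams, ticket
import cv2,numpy as np
np.set_printoptions(precision=4,suppress=True)
for n in("scene","top"):
    cv2.imwrite(f"pics/{n}0.png",cams.get_image(n)[...,::-1]); c=cams.calibration(n); print(n,c["mtx"],c["T"])
print(arm.observe())
E
```

```text
pics
steer.py
workcell.py
scene [[421.7652   0.     327.721 ]
 [  0.     421.7652 197.0277]
 [  0.       0.       1.    ]] [[ 0.6331 -0.348   0.6914 -0.1868]
 [-0.7738 -0.3077  0.5536 -0.594 ]
 [ 0.0201 -0.8856 -0.4641  0.5505]
 [ 0.      0.      0.      1.    ]]
top [[451.3705   0.     319.5361]
 [  0.     451.3705 190.7162]
 [  0.       0.       1.    ]] [[-0.0378 -0.9744  0.2217  0.2468]
 [-0.9993  0.0359 -0.0129 -0.0178]
 [ 0.0046 -0.2221 -0.975   1.2973]
 [ 0.      0.      0.      1.    ]]
{'t': 0.1, 'joints': array([-1.4111,  0.4777,  0.0224,  1.5564, -0.0115,  1.1093, -0.0831]), 'qd': array([ 0.0001, -0.0018,  0.0002, -0.0012, -0.0007, -0.0011,  0.0004]), 'joint_torque': array([  0.0042, -59.7758,   1.6135, -28.1955,   0.0128,   0.0051,
        -0.    ]), 'eef_pos': array([0.1785, 0.6504, 0.2304]), 'tcp_rot': array([-0.    ,  0.1335,  0.9911, -0.0008]), 'wrist_force': array([ 0.1864,  0.1595, -0.5425]), 'wrist_torque': array([ 0.0035,  0.0261, -0.0144]), 'grip_force': 0.0, 'opening': 0.08519732236807713}
```

View pics/scene0.png

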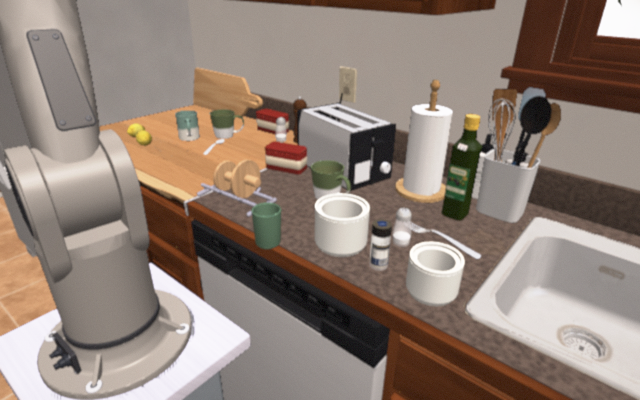

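View pics/top0.png

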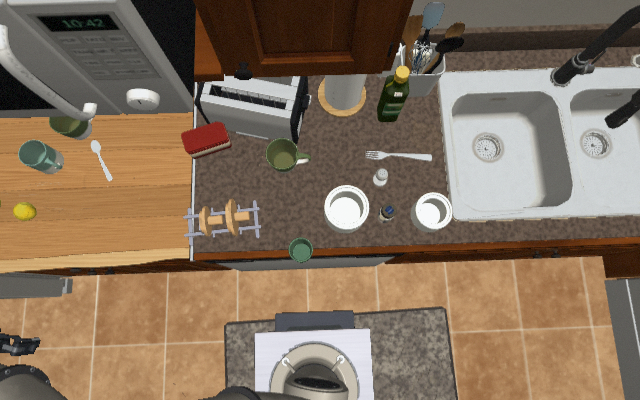

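The scene view shows the rack with two lids at (222,175) and (248,180), the big pot at (342,222) and the small pot at (435,270). In the top view the lids are at (210,220) and (235,215), the pots at (347,208) and (432,211). I'll enlarge the rack from both views.

Run:
```python
import cv2,numpy as np
a=cv2.imread("pics/scene0.png")[150:225,190:290]; b=cv2.imread("pics/top0.png")[190:250,175:275]
cv2.imwrite("pics/crop.png",np.vstack([cv2.resize(a,None,fx=4.4,fy=4.4,interpolation=2),cv2.resize(b,None,fx=4.4,fy=4.4,interpolation=2)]))
```

```text
(no output)
```

View pics/crop.png

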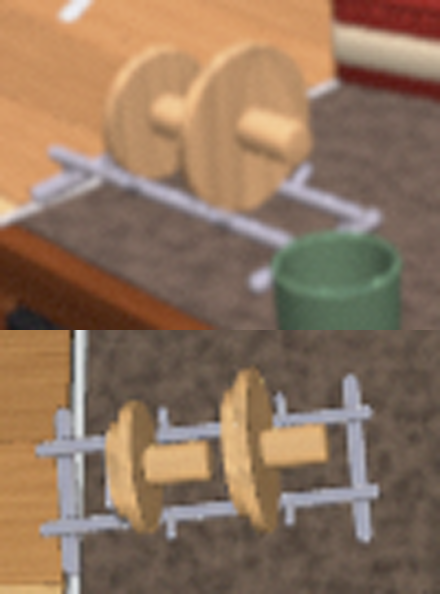

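The front lid (knob right) is the big one and the rear lid the small one; both knobs point right in the top view (about world -y). Knob end of the front lid is at about top (249,216), scene (258,183). Now an enlargement of the pots.

Run:
```python
import cv2,numpy as np
a=cv2.imread("pics/scene0.png")[188:308,305:475]; b=cv2.imread("pics/top0.png")[178:238,300:470]
f=lambda i:cv2.resize(i,None,fx=4,fy=3.3,interpolation=2) if 0 else cv2.resize(i,None,fx=3.3,fy=3.3,interpolation=2)
cv2.imwrite("pics/crop2.png",np.vstack([f(a),f(b)]))
```

```text
(no output)
```

View pics/crop2.png

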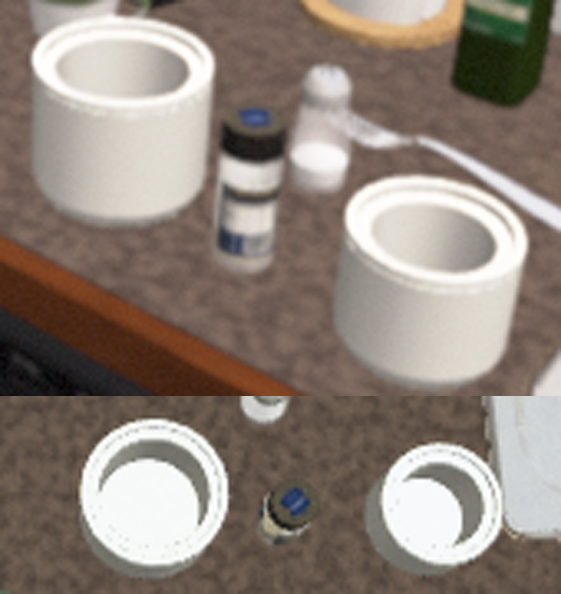

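```bash
cat > h.py <<'E'
import cv2,numpy as np,json
np.set_printoptions(precision=4,suppress=True)
from workcell import arm, cams, ticket
C={n:cams.calibration(n) for n in("scene","top")}
def ray(n,p):
    c=C[n];d=c["T"][:3,:3]@np.linalg.inv(c["mtx"])@np.array([p[0],p[1],1.]);return c["T"][:3,3],d/np.linalg.norm(d)
def plane(n,p,z):
    o,d=ray(n,p);return o+d*(z-o[2])/d[2]
def tri(ps,pt):
    A=np.zeros((3,3));b=np.zeros(3);R=[ray("scene",ps),ray("top",pt)]
    for o,d in R:
        M=np.eye(3)-np.outer(d,d);A+=M;b+=M@o
    x=np.linalg.solve(A,b);return x,[np.linalg.norm(np.cross(x-o,d)) for o,d in R]
def proj(n,x):
    c=C[n];q=c["mtx"]@np.linalg.inv(c["T"])[:3]@np.append(x,1);return q[:2]/q[2]
def circ(P):
    A=np.c_[2*P[:,:2],np.ones(len(P))];s=np.linalg.lstsq(A,(P[:,:2]**2).sum(1),rcond=None)[0]
    return s[:2],np.sqrt(s[2]+s[0]**2+s[1]**2)
E
python3 - <<'E'
from h import *
s=cv2.imread("pics/scene0.png");t=cv2.imread("pics/top0.png")
print("scene big col",s[190:255,342,0]);print("small col",s[240:305,437,0])
print("top big col",t[184:238,347,0]);print("top small row",t[211,408:458,0]);print("top big row",t[208,320:372,0])
E
```

```text
scene big col [ 90  86 121 203 236 227 223 242 249 236 211 200 201 203 201 199 201 200
 201 200 200 200 200 199 201 199 198 211 238 246 230 214 212 208 201 199
 198 199 202 199 201 197 200 202 200 200 202 201 203 200 203 202 202 204
 200 203 200 200 202 203 202 201 199 185 158]
small col [ 82 132 225 244 227 212 233 250 249 235 201 188 186 189 187 188 185 185
 181 183 183 181 180 181 179 179 176 178 175 183 223 245 244 223 204 213
 214 196 194 191 191 193 194 190 193 195 194 194 198 196 197 197 197 199
 199 196 197 200 201 201 199 200 198 175 146]
top big col [ 76 235 249 187 240 248 242 155 107 105 104 105 105 157 243 248 248 248
 248 248 248 248 248 248 248 248 248 248 249 248 248 248 248 248 248 248
 248 248 247 248 248 248 248 248 245 157 109 110 111  85  72  72  72  65]
top small row [ 79  75  84 114 112 114 115 137 245 250 250 250 248 250 250 250 250 250
 250 250 250 250 250 251 250 250 250 250 250 250 250 176 119 117 114 117
 119 117 152 249 250 234 198 248 183 209 212 210 214 211]
top big row [ 57  62  67  63 180 247 249 248 248 246 248 248 248 248 248 248 248 248
 249 248 248 248 248 248 249 248 249 248 248 248 248 248 248 248 248 248
 248 248 248 209 117 117 116 151 248 248 232 244 250 132  76  64]
```

Run:
```python
from h import *
I={n:cv2.imread(f"pics/{n}0.png").min(2) for n in("scene","top")}
roi={"big":{"scene":(308,188,375,255),"top":(318,180,375,240)},"small":{"scene":(404,236,468,305),"top":(405,188,452,240)}}
thr={"scene":218,"top":215}
for p in roi:
    cen={};H={}
    for n in I:
        x0,y0,x1,y1=roi[p][n]
        m=(I[n][y0:y1,x0:x1]>thr[n]).astype(np.uint8)
        k,l,st,_=cv2.connectedComponentsWithStats(m);i=1+np.argmax(st[1:,4])
        h=cv2.convexHull(cv2.findContours((l==i).astype(np.uint8),0,cv2.CHAIN_APPROX_NONE)[0][0])
        e=cv2.fitEllipse(h);cen[n]=np.array(e[0])+(x0,y0);H[n]=h.reshape(-1,2)+(x0,y0);print(p,n,cen[n],e[1:])
    x,r=tri(cen["scene"],cen["top"]);print(" tri",x,r)
    z=.1 if p=="big" else .084
    for n in I: 
        P=np.array([plane(n,q,z) for q in H[n]]);c,R=circ(P);print(" ",n,"circle at z",z,c,R,np.std(np.linalg.norm(P[:,:2]-c,axis=1)))
# lids by hand from crop (x4.4): scene offset (190,150), top offset (175,190, crop y-330)
S=lambda x,y:(190+x/4.4-.4,150+y/4.4-.4);T=lambda x,y:(175+x/4.4-.4,190+(y-330)/4.4-.4)
for nm,s,t in[("front knob end",S(294,146),T(326,444)),("front flange face c",S(246,122),T(262,447)),
  ("front flange top",S(258,42),T(246,370)),("rear knob base",S(160,108),T(147,464)),("rear flange top",S(165,45),T(132,402)),
  ("rack corner far R",S(378,213),T(352,378)),("rail/crossbar R far",S(362,220),T(355,412)),("rail L far end",S(60,152),T(45,528))]:
    print(nm,*tri(s,t))
for nm,px,z in[("cup",(300,243),.09),("mug",(283,150),.093),("jar",(390,208),.105),("salt",(381,172),.09)]:print(nm,plane("top",px,z))
for nm,a,b in[("rail far",T(40,450),T(370,411)),("rail near",T(45,529),T(375,490)),("barL",T(63,410),T(68,572)),("barR",T(351,378),T(363,538))]:
    A=plane("top",a,.012);B=plane("top",b,.012);print(nm,A,B,np.degrees(np.arctan2(*(B-A)[1::-1])))
```

```text
big scene [342.4041 207.3821] ((29.83066177368164, 53.96847152709961), 96.92320251464844)
big top [346.3213 206.746 ] ((43.204444885253906, 44.421504974365234), 116.44286346435547)
 tri [ 0.474  -0.1056  0.0949] [np.float64(0.0014173183871260928), np.float64(0.001417318387126069)]
  scene circle at z 0.1 [ 0.4721 -0.1099] 0.06425004697381057 0.004134914342467921
  top circle at z 0.1 [ 0.4727 -0.1042] 0.05964401847254421 0.00033594078255227874
small scene [437.2354 258.169 ] ((32.45924758911133, 54.897274017333984), 106.27346801757812)
small top [433.6908 210.2401] ((34.7874870300293, 37.13359832763672), 125.80679321289062)
 tri [ 0.4581 -0.346   0.0794] [np.float64(0.0013172359604935113), np.float64(0.0013172359604934874)]
  scene circle at z 0.084 [ 0.4555 -0.3477] 0.05154461827008552 0.0024265624839966368
  top circle at z 0.084 [ 0.457  -0.3436] 0.04952605455497939 0.00022509325019658767
front knob end [0.4625 0.1628 0.0739] [np.float64(6.529354253971556e-05), np.float64(6.529354253966861e-05)]
front flange face c [0.461  0.2023 0.0778] [np.float64(0.00042549737283837584), np.flo
[... 391 characters left out ...]
0104] [np.float64(0.001052863293866742), np.float64(0.0010528632938666118)]
rail/crossbar R far [0.4964 0.1499 0.0153] [np.float64(0.003948487131069562), np.float64(0.0039484871310696635)]
rail L far end [0.4251 0.3497 0.0231] [np.float64(0.0021060570820001703), np.float64(0.0021060570820001265)]
cup [0.3801 0.0238 0.09  ]
mug [0.641  0.0638 0.093 ]
jar [ 0.4634 -0.221   0.105 ]
salt [ 0.5683 -0.206   0.09  ]
rail far [0.4763 0.3589 0.012 ] [0.4943 0.1431 0.012 ] -85.2380212009227
rail near [0.4243 0.3541 0.012 ] [0.4418 0.1402 0.012 ] -85.31012014686864
barL [0.5024 0.3446 0.012 ] [0.3958 0.3385 0.012 ] -176.7694102902701
barR [0.5169 0.1554 0.012 ] [0.4107 0.1483 0.012 ] -176.1458770456788
```

Heights agree with the text (pots ≈0.095/0.079 at rim, lid axis ≈0.074). The rack's yaw is ≈4.3°. Going toward the front lid (the big one).

```bash
cat >> h.py <<'E'
from scipy.spatial.transform import Rotation as Ro
def cur():
    o=arm.observe();q=o["tcp_rot"];return np.array(o["eef_pos"]),Ro.from_quat(np.r_[q[1:],q[0]]),o
def slant(yaw,th): # tool y at world angle yaw, tilted th about tool y from straight down
    c,s=np.cos(yaw),np.sin(yaw);return Ro.from_matrix(np.array([[-s,c,0],[c,s,0],[0,0,-1]]).T)*Ro.from_rotvec([0,th,0])
def go(pos,R):
    p,r,o=cur();print("rot tool",(r.inv()*R).as_rotvec(),"trans in present axes",r.inv().apply(pos-p),"after turning",R.inv().apply(pos-p),"j",o["joints"])
E
python3 steer.py '-.034 -.035 0 0 0 0 .085; -.034 -.035 0 0 0 0 .085; -.034 -.035 0 0 0 0 .085; -.034 -.035 0 0 0 0 .085; -.034 -.035 0 0 0 0 .085; -.034 -.035 0 0 0 0 .085; -.034 -.035 0 0 0 0 .085; -.034 -.035 0 0 0 0 .085'
python3 steer.py '-.034 -.035 0 0 0 0 .085; -.034 -.035 0 0 0 0 .085; -.034 -.035 0 0 0 0 .085; -.034 -.035 0 0 0 0 .085; 0 0 0 0 0 .15 .06; 0 0 0 0 0 .15 .06; 0 0 0 0 0 .15 .06; 0 0 0 0 0 .15 .06'
python3 steer.py '0 0 0 0 0 .15 .06; 0 0 0 0 0 .15 .06; 0 0 0 0 0 .15 .06; 0 0 0 0 0 .15 .06; 0 0 0 0 0.15 0 .06; 0 0 0 0 0.15 0 .06; 0 0 0 0 0.15 0 .06; 0 0 0 0 0 0 .06'
python3 - <<'E'
from h import *
go(np.array([.4646,.134,.115]),slant(np.radians(4.3),np.pi/4))
E
```

```text
t: 0.9
eef_pos: [0.3673, 0.3069, 0.2312]
tcp_rot: [-0.0, 0.133, 0.991, -0.0]
wrist_force: [0.8, 0.8, -0.2]
opening: 0.0849
grip_force: 0.0
t: 1.7
eef_pos: [0.4607, 0.1376, 0.231]
tcp_rot: [-0.0, 0.423, 0.906, -0.0]
wrist_force: [0.0, 0.5, 0.4]
opening: 0.0598
grip_force: 0.0
t: 2.5
eef_pos: [0.4612, 0.1334, 0.2302]
tcp_rot: [-0.166, 0.656, 0.721, 0.15]
wrist_force: [-0.4, -1.0, -0.3]
opening: 0.06
grip_force: 0.0
rot tool [-0.0122  0.3336  0.0146] trans in present axes [-0.05    0.0036  0.1037] after turning [-0.0812  0.0034  0.0817] j [-0.5217  0.1938  0.4664  2.0798 -0.6491  1.0122  0.4185]
```

```bash
python3 steer.py '0 0 0 0 .15 0 .06; 0 0 0 -.012 .15 .015 .06; 0 0 0 0 .034 0 .06; -.027 .001 .027 0 0 0 .06; -.027 .001 .027 0 0 0 .06; -.027 .001 .027 0 0 0 .06; 0 0 0 0 0 0 .06; 0 0 0 0 0 0 .06'
python3 - <<'E'
from h import *
R=slant(np.radians(4.3),np.pi/4)
go(np.array([.4604,.1906,.0587]),R)
for n in C: cv2.imwrite(f"pics/{n}1.png",cams.get_image(n)[...,::-1])
a=cv2.imread("pics/scene1.png")[120:240,180:320]; b=cv2.imread("pics/top1.png")[170:260,180:320]
cv2.imwrite("pics/crop3.png",cv2.resize(np.vstack([a,b]),None,fx=2.8,fy=2.8,interpolation=2))
E
```

```text
t: 3.3
eef_pos: [0.4633, 0.1386, 0.1169]
tcp_rot: [-0.282, 0.626, 0.681, 0.257]
wrist_force: [-0.1, 0.3, 1.0]
opening: 0.0599
grip_force: 0.0
rot tool [-0.0097  0.0029  0.0052] trans in present axes [-0.0042  0.0017  0.078 ] after turning [-0.0044  0.001   0.078 ] j [-0.2487  0.5335  0.3842  2.1567 -1.1444  1.1131  1.068 ]
```

View pics/crop3.png

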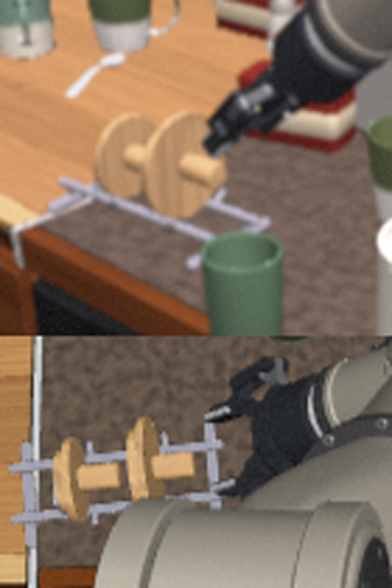

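The fingers straddle the front knob's line (top crop: tips at (220,415) and (235,490), knob axis about y 460). Advancing and gripping.

```bash
python3 steer.py '-.002 .0005 .026 -.01 0 .005 .06; -.002 .0005 .026 0 0 0 .06; 0 0 .026 0 0 0 .06; 0 0 0 0 0 0 .06; 0 0 0 0 0 0 .06'
python3 - <<'E'
from h import *
go(np.array([.4604,.1906,.0587]),slant(np.radians(4.3),np.pi/4))
E
python3 steer.py '0 0 0 0 0 0 0; 0 0 0 0 0 0 0; 0 0 0 0 0 0 0; 0 0 0 0 0 0 0; 0 0 0 0 0 0 0; 0 0 0 0 0 0 0'
python3 - <<'E'
from h import *
go(np.array([.4604,.1906,.0587]),slant(np.radians(4.3),np.pi/4))
E
```

```text
t: 3.9
eef_pos: [0.4618, 0.1901, 0.0602]
tcp_rot: [-0.278, 0.628, 0.678, 0.262]
wrist_force: [0.7, 0.4, 0.4]
opening: 0.0598
grip_force: 0.0
rot tool [0.0046 0.0023 0.0032] trans in present axes [-0.0007 -0.0013  0.0015] after turning [-0.0007 -0.0013  0.0015] j [-0.2799  0.6281  0.2893  2.1902 -1.3161  0.9996  1.1723]
t: 4.5
eef_pos: [0.4623, 0.1894, 0.0595]
tcp_rot: [-0.278, 0.629, 0.677, 0.262]
wrist_force: [1.2, -3.3, 7.0]
opening: 0.0246
grip_force: 58.9
rot tool [0.0062 0.0022 0.0013] trans in present axes [ 0.0004 -0.0018  0.0015] after turning [ 0.0004 -0.0018  0.0015] j [-0.2784  0.6299  0.2896  2.1902 -1.3181  0.9996  1.1739]
```

Knob gripped (59 N). Lifting clear and turning knob up.

```bash
python3 steer.py '.014 0 -.014 0 0 0 0; .028 0 -.028 0 0 0 0; .028 0 -.028 0 0 0 0; .028 0 -.028 0 0 0 0; .028 0 -.028 0 0 0 0'
python3 steer.py '-.014 0 -.014 0 -.15 0 0; -.014 0 -.014 0 -.15 0 0; -.03 0 0 0 -.15 0 0; -.03 0 0 0 -.15 0 0; -.03 0 0 0 -.15 0 0; -.03 0 0 0 -.15 0 0; -.03 0 0 0 -.15 0 0;-.03 0 0 0 -.15 0 0'
python3 steer.py '0 0 0 0 -.15 0 0; 0 0 0 0 -.15 0 0; 0 0 0 0 -.07 0 0; 0 0 0 0 0 0 0; 0 0 0 0 0 0 0'
python3 - <<'E'
from h import *
Rg=Ro.from_quat([.629,.677,.262,-.278]);v=Rg.inv().apply(np.array([.4587,.2106,.0733])-[.4623,.1894,.0595]);print("lid origin in tool",v);v[1]=0
p,r,o=cur();a=r.inv()
Rl=slant(np.radians(4.3),np.pi/4); zl=Rg.inv().apply([.075,-.997,0]);print("lid z now",r.apply(zl),"origin",p+r.apply(v))
R=slant(np.radians(4.3),-np.pi/4)
go(np.array([.4727,-.1042,.093+.05])-R.apply(v),R);print(o["opening"],o["grip_force"],o["wrist_force"])
E
```

```text
t: 5.0
eef_pos: [0.4597, 0.19, 0.238]
tcp_rot: [-0.278, 0.629, 0.678, 0.26]
wrist_force: [0.4, 1.0, -2.0]
opening: 0.0243
grip_force: 58.9
t: 5.8
eef_pos: [0.4759, -0.0228, 0.2216]
tcp_rot: [0.155, 0.666, 0.716, -0.141]
wrist_force: [-0.1, 0.2, -2.3]
opening: 0.0248
grip_force: 58.9
t: 6.3
eef_pos: [0.4758, -0.0219, 0.221]
tcp_rot: [0.281, 0.629, 0.676, -0.26]
wrist_force: [-0.2, 0.7, -0.1]
opening: 0.0244
grip_force: 58.9
lid origin in tool [ 0.0249 -0.002   0.0053]
lid z now [ 0.0009 -0.0005  0.9998] origin [ 0.4748 -0.0081  0.1996]
rot tool [ 0.0005  0.0009 -0.0034] trans in present axes [-0.0276 -0.0092  0.1077] after turning [-0.0276 -0.0092  0.1077] j [-1.0398  0.3849  0.6028  2.0896  0.5726  1.1197 -0.7244]
0.024432637894692785 58.94857585430145 [-0.1938  0.7085 -0.1272]
```

```bash
python3 steer.py '-.009 -.003 .036 0 0 0 0; -.009 -.003 .036 0 0 0 0; -.009 -.003 .036 0 0 0 0; 0 0 0 0 0 0 0; 0 0 0 0 0 0 0'
python3 - <<'E'
from h import *
for n in C: cv2.imwrite(f"pics/{n}2.png",cams.get_image(n)[...,::-1])
a=cv2.imread("pics/scene2.png")[140:280,260:460]; b=cv2.imread("pics/top2.png")[150:270,260:460]
cv2.imwrite("pics/crop4.png",cv2.resize(np.vstack([a,b]),None,fx=2.2,fy=2.2,interpolation=2))
v=np.array([.0249,0,.0053]);p,r,o=cur();R=slant(np.radians(4.3),-np.pi/4);L=p+r.apply(v);print("lid",L,proj("scene",L),proj("top",L))
go(np.array([.4727,-.1042,.093+.05])-R.apply(v),R)
E
```

```text
t: 6.8
eef_pos: [0.4737, -0.1192, 0.1645]
tcp_rot: [0.281, 0.631, 0.675, -0.26]
wrist_force: [0.6, 0.7, -0.2]
opening: 0.0249
grip_force: 59.2
lid [ 0.4741 -0.1033  0.1433] [341.7311 187.6848] [346.9625 202.8853]
rot tool [ 0.0025 -0.0002 -0.0055] trans in present axes [-0.0004 -0.0013  0.0007] after turning [-0.0004 -0.0013  0.0008] j [-0.897   0.4623  0.6473  2.1996  0.672   0.8648 -0.7295]
```

View pics/crop4.png

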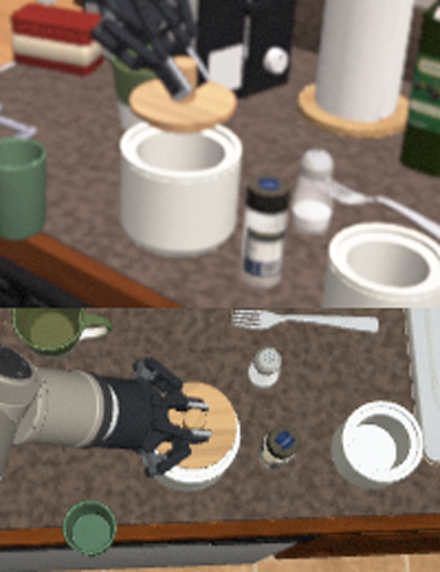

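The lid hangs level above the big pot, slightly up in the top view (lid (195,425) in crop, pot just below it). Measuring the flange circle against the pot's.

```bash
cat >> h.py <<'E'
from scipy.optimize import least_squares
def lidcirc(n,img,box,z,r0):
    x0,y0,x1,y1=box;s=img[y0:y1,x0:x1];h=cv2.cvtColor(s,cv2.COLOR_BGR2HSV)
    m=((h[...,0]>8)&(h[...,0]<24)&(h[...,1]>70)&(h[...,2]>130)).astype(np.uint8)
    k,l,st,_=cv2.connectedComponentsWithStats(m);i=1+np.argmax(st[1:,4])
    H=cv2.convexHull(cv2.findContours((l==i).astype(np.uint8),0,cv2.CHAIN_APPROX_NONE)[0][0]).reshape(-1,2)+(x0,y0)
    P=np.array([plane(n,q,z)[:2] for q in H])
    f=least_squares(lambda c:np.linalg.norm(P-c[:2],axis=1)-c[2],[*P.mean(0),r0],loss="soft_l1",f_scale=.001)
    print(n,"circle",f.x,"pts",len(P),"res",np.round(f.fun*1e3,1));return f.x
E
python3 - <<'E'
from h import *
lidcirc("top",cv2.imread("pics/top2.png"),(322,178,375,235),.151,.052)
lidcirc("scene",cv2.imread("pics/scene2.png"),(312,170,372,200),.147,.052)
v=np.array([.0249,0,.0053]);p,r,o=cur();print(p+r.apply(v))
E
```

```text
top circle [ 0.4732 -0.1045  0.0511] pts 16 res [  0.7   1.1   0.4   0.   -0.9  -0.4  -0.1  -0.3  -0.5  -0.2   0.    1.2
   1.1   0.1 -18.7  -0.2]
scene circle [ 0.4782 -0.1025  0.0564] pts 17 res [28.7 -0.1 -0.4 -2.7 -2.2 -1.4  2.4  7.7  9.9  4.  -0.6 -1.7 -3.  -2.4
 -0.   0.6 26. ]
[ 0.4741 -0.1033  0.1433]
```

Lid and pot agree within 1 mm in the top view. Lowering.

```bash
python3 steer.py '.012 -.0007 .012 0 0 0 0; .01 0 .01 0 0 0 0; .006 0 .006 0 0 0 0; .003 0 .003 0 0 0 0; 0 0 0 0 0 0 0;0 0 0 0 0 0 0'
python3 steer.py '.002 0 .002 0 0 0 0; .0015 0 .0015 0 0 0 0; .001 0 .001 0 0 0 0; 0 0 0 0 0 0 0'
python3 - <<'E'
from h import *
v=np.array([.0249,0,.0053]);p,r,o=cur();print("lid",p+r.apply(v),o["wrist_force"],o["wrist_torque"])
E
```

```text
t: 7.5
eef_pos: [0.4741, -0.1174, 0.1205]
tcp_rot: [0.282, 0.629, 0.676, -0.26]
wrist_force: [-0.6, -0.3, -0.5]
opening: 0.0247
grip_force: 59.2
t: 7.9
eef_pos: [0.4739, -0.1177, 0.1139]
tcp_rot: [0.282, 0.629, 0.676, -0.26]
wrist_force: [-0.2, 0.9, 1.7]
opening: 0.0246
grip_force: 59.4
lid [ 0.473  -0.1039  0.0926] [-0.1834  0.938   1.7308] [0.6264 0.1154 0.0019]
```

```bash
python3 steer.py '.0005 0 .0005 0 0 0 0; 0 0 0 0 0 0 0; 0 0 0 0 0 0 .04; 0 0 0 0 0 0 .06; 0 0 0 0 0 0 .06;0 0 0 0 0 0 .06'
python3 steer.py '0 0 -.03 0 0 0 .06; 0 0 -.04 0 0 0 .06; 0 0 -.04 0 0 0 .06; 0 0 0 0 0 0 .06'
python3 - <<'E'
from h import *
for n in C: cv2.imwrite(f"pics/{n}3.png",cams.get_image(n)[...,::-1])
a=cv2.imread("pics/scene3.png")[140:280,260:460]; b=cv2.imread("pics/top3.png")[150:270,260:460]
cv2.imwrite("pics/crop5.png",cv2.resize(np.vstack([a,b]),None,fx=2.2,fy=2.2,interpolation=2))
lidcirc("top",b0:=cv2.imread("pics/top3.png"),(322,178,375,235),.101,.052)
go(np.array([.462,.10,.23]),slant(np.radians(4.3),np.pi/4))
E
```

```text
t: 8.5
eef_pos: [0.4737, -0.1176, 0.113]
tcp_rot: [0.282, 0.629, 0.676, -0.26]
wrist_force: [-0.3, -0.4, 0.1]
opening: 0.0601
grip_force: 0.0
t: 8.9
eef_pos: [0.4702, -0.0354, 0.1925]
tcp_rot: [0.283, 0.629, 0.678, -0.256]
wrist_force: [0.2, -0.2, -0.1]
opening: 0.0599
grip_force: 0.0
top circle [ 0.4712 -0.1032  0.0513] pts 20 res [ 1.5 -0.3 -0.1 -0.4  0.2 -0.3 -0.7 -0.5  0.8  0.8  0.4  0.1 -0.2 -0.
 -0.9 -0.5 -0.2  0.4  0.3  0.3]
rot tool [ 0.005   1.5714 -0.0005] trans in present axes [ 0.0707  0.0046 -0.1263] after turning [0.1262 0.0044 0.0708] j [-1.0182  0.4211  0.6042  2.1429  0.5882  1.0305 -0.756 ]
```

View pics/crop5.png

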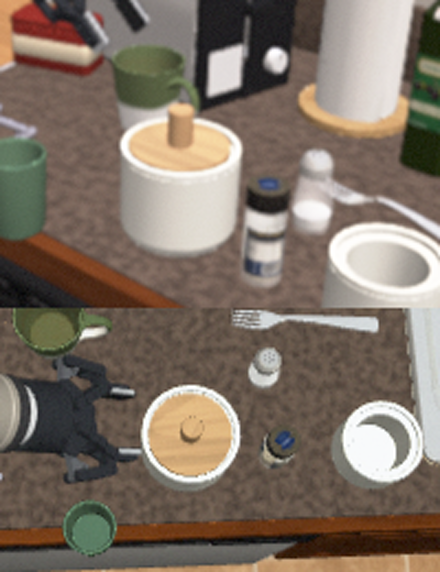

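The big lid lies flush in its recess (top crop (190,435), ring of pot even around it), released. Now the rear lid, seen unobstructed in the same pictures.

Run:
```python
from h import *
a=cv2.imread("pics/scene3.png")[150:210,195:275]; b=cv2.imread("pics/top3.png")[195:240,180:260]
cv2.imwrite("pics/crop6.png",cv2.resize(np.vstack([a,b]),None,fx=5.5,fy=5.5,interpolation=2))
```

```text
(no output)
```

View pics/crop6.png

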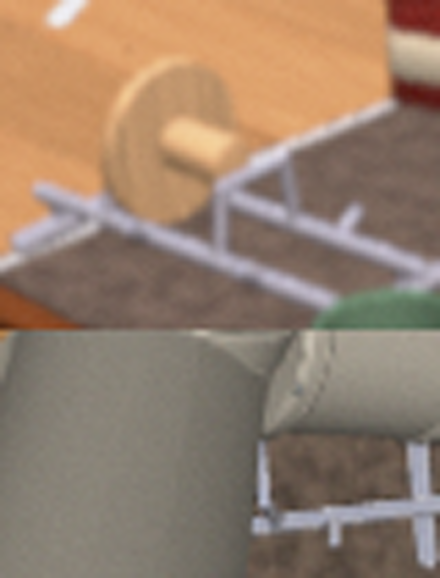

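The scene crop shows the rear lid with knob end at (237,151) and knob base at (172,138) in the crop; the arm hides it in the top view, so I pair it with the first top picture.

```bash
python3 - <<'E'
from h import *
S=lambda x,y:(195+x/5.5-.4,150+y/5.5-.4);T=lambda x,y:(175+x/4.4-.4,190+(y-330)/4.4-.4)
print("knob end",*tri(S(236,151),T(209,462)));print("knob base",*tri(S(173,139),T(147,464)))
print("loop top L,R from scene at z .064",plane("scene",S(220,188),.064),plane("scene",S(288,153),.064))
E
python3 steer.py '.04 .001 -.02 0 .15 0 .06;.03 .001 -.03 0 .15 0 .06;.025 0 -.03 0 .15 0 .06; .02 0 -.035 0 .15 0 .06;.01 0 -.03 0 .15 0 .06;0 0 -.03 0 .15 0 .06;0 0 0 0 .15 0 .06;0 0 0 0 .15 0 .06'
python3 steer.py '0 0 0 0 .15 0 .06; 0 0 0 0 .15 0 .06; 0 0 0 0 .07 0 .06; 0 0 0 0 0 0 .06'
python3 - <<'E'
from h import *
R=slant(np.radians(4.3),np.pi/4);d=R.apply([0,0,1])
T=np.array([.4565,.2505,.062])+.021*d;print(T,d)
go(T-.09*d,R)
E
```

```text
knob end [0.4566 0.2349 0.0697] [np.float64(0.002650784207108566), np.float64(0.0026507842071085055)]
knob base [0.4552 0.2767 0.064 ] [np.float64(0.000499844023958137), np.float64(0.0004998440239580125)]
loop top L,R from scene at z .064 [0.4343 0.2165 0.064 ] [0.4817 0.2224 0.064 ]
t: 9.8
eef_pos: [0.4581, 0.1258, 0.2825]
tcp_rot: [-0.149, 0.666, 0.716, 0.145]
wrist_force: [-0.7, -0.5, -1.3]
opening: 0.0598
grip_force: 0.0
t: 10.2
eef_pos: [0.4564, 0.1241, 0.2784]
tcp_rot: [-0.279, 0.632, 0.675, 0.259]
wrist_force: [-0.4, -0.2, -0.4]
opening: 0.0602
grip_force: 0.0
[0.4554 0.2653 0.0472] [-0.053   0.7051 -0.7071]
rot tool [ 0.0041  0.0041 -0.0089] trans in present axes [-0.0631  0.0094  0.1735] after turning [-0.0639  0.0096  0.1732] j [-0.4035  0.242   0.579   2.0801 -0.9352  1.2875  0.7235]
```

```bash
python3 steer.py '-.016 .002 .043 0 0 0 .06;-.016 .002 .043 0 0 0 .06;-.016 .002 .043 0 0 0 .06;-.016 .003 .043 0 0 0 .06;0 0 0 0 0 0 .06'
python3 - <<'E'
from h import *
R=slant(np.radians(4.3),np.pi/4)
go(np.array([.4554,.2653,.0482]),R)
cv2.imwrite(f"pics/scene4.png",cams.get_image("scene")[...,::-1])
E
```

```text
t: 10.7
eef_pos: [0.4569, 0.2061, 0.1095]
tcp_rot: [-0.281, 0.629, 0.678, 0.256]
wrist_force: [-0.0, -0.5, 0.5]
opening: 0.0597
grip_force: 0.0
rot tool [-0.0077  0.0054 -0.0023] trans in present axes [-0.001   0.0036  0.0851] after turning [-0.0015  0.003   0.0851] j [-0.4227  0.5395  0.4228  2.1945 -1.2733  1.0664  1.0521]
```

```bash
python3 steer.py '-.0005 .001 .03 -.008 .005 0 .06;-.0005 .001 .025 0 0 0 .06;0 0 0 0 0 0 .06'
python3 - <<'E'
from h import *
R=slant(np.radians(4.3),np.pi/4)
go(np.array([.4554,.2653,.0482]),R)
E
```

```text
t: 11.05
eef_pos: [0.4597, 0.2444, 0.076]
tcp_rot: [-0.279, 0.627, 0.677, 0.265]
wrist_force: [-0.2, -0.2, 0.6]
opening: 0.06
grip_force: 0.0
rot tool [ 0.0085 -0.005   0.0041] trans in present axes [-0.0049 -0.003   0.0346] after turning [-0.0047 -0.0027  0.0347] j [-0.3286  0.5821  0.2105  2.1961 -1.3614  0.9298  1.0992]
```

```bash
python3 steer.py '-.002 -.0015 .012 0 0 0 .06;-.002 -.001 .012 0 0 0 .06;0 0 0 0 0 0 .06;0 0 0 0 0 0 .06'
python3 - <<'E'
from h import *
R=slant(np.radians(4.3),np.pi/4)
go(np.array([.4554,.2653,.0482]),R)
E
```

```text
t: 11.45
eef_pos: [0.4589, 0.2543, 0.0565]
tcp_rot: [-0.276, 0.63, 0.675, 0.266]
wrist_force: [-0.6, 0.0, -0.5]
opening: 0.0601
grip_force: 0.0
rot tool [ 0.0148 -0.0018  0.0011] trans in present axes [ 0.002  -0.0029  0.0138] after turning [ 0.002  -0.0027  0.0138] j [-0.1952  0.6069  0.018   2.1919 -1.3615  0.8123  1.1074]
```

```bash
python3 steer.py '.001 -.0015 .007 .005 0 0 .06;.001 -.001 .007 0.005 0 0 .06;0 0 0 0 0 0 .06;0 0 0 0 0 0 .06'
python3 - <<'E'
from h import *
R=slant(np.radians(4.3),np.pi/4)
go(np.array([.4554,.2653,.0482]),R)
E
```

```text
t: 11.85
eef_pos: [0.4549, 0.2663, 0.0472]
tcp_rot: [-0.28, 0.628, 0.677, 0.262]
wrist_force: [0.3, -0.6, -0.2]
opening: 0.0597
grip_force: 0.0
rot tool [ 0.003  -0.0016  0.0016] trans in present axes [-0.0001  0.0004 -0.0014] after turning [-0.0001  0.0004 -0.0014] j [-0.1671  0.6262 -0.0476  2.1867 -1.3621  0.7712  1.1035]
```

```bash
python3 steer.py '0 0 -.0015 0 0 0 .06; 0 0 0 0 0 0 .06;0 0 0 0 0 0 0; 0 0 0 0 0 0 0; 0 0 0 0 0 0 0; 0 0 0 0 0 0 0; 0 0 0 0 0 0 0; 0 0 0 0 0 0 0'
python3 - <<'E'
from h import *
go(np.array([.4554,.2653,.0482]),slant(np.radians(4.3),np.pi/4));print(cur()[1].as_quat())
E
```

```text
t: 12.65
eef_pos: [0.4548, 0.266, 0.0479]
tcp_rot: [-0.28, 0.628, 0.677, 0.262]
wrist_force: [1.6, 0.1, 1.6]
opening: 0.0247
grip_force: 58.4
rot tool [ 0.0026 -0.0026  0.0014] trans in present axes [-0.0004  0.0005 -0.0007] after turning [-0.0004  0.0005 -0.0007] j [-0.1643  0.6252 -0.0497  2.1865 -1.3594  0.7717  1.1014]
[ 0.6279  0.6771  0.2621 -0.2804]
```

```bash
python3 steer.py '.007 0 -.007 0 0 0 0; .014 0 -.014 0 0 0 0; .02 0 -.02 0 0 0 0; .02 0 -.02 0 0 0 0; .025 0 -.025 0 0 0 0;.025 0 -.025 0 0 0 0;.014 0 -.014 0 0 0 0; 0 0 0 0 0 0 0'
python3 - <<'E'
from h import *
v=Ro.from_quat([ 0.6279,0.6771,0.2621,-0.2804]).inv().apply(np.array([.4534,.286,.062])-[.4548,.266,.0479]);print("v",v);v[1]=0
R=slant(np.radians(4.3),-np.pi/4);go(np.array([.457,-.3436,.077+.08])-R.apply(v),R);print(cur()[2]["opening"])
E
```

```text
t: 13.45
eef_pos: [0.4545, 0.2658, 0.2276]
tcp_rot: [-0.279, 0.627, 0.678, 0.263]
wrist_force: [0.5, 1.0, -1.2]
opening: 0.0249
grip_force: 58.5
v [0.0241 0.0001 0.0043]
rot tool [ 0.0077 -1.5737  0.0005] trans in present axes [-0.474  -0.0438 -0.4056] after turning [-0.404  -0.0432  0.4754] j [-0.2441  0.2792  0.0455  2.1258 -1.0602  0.9542  0.6228]
0.024852154457320426
```

```bash
python3 steer.py '-.026 0 -.03 0 -.15 0 0; -.03 0 -.028 0 -.15 0 0; -.035 0 -.02 0 -.15 0 0; -.038 0 -.013 0 -.15 0 0; -.04 0 -.005 0 -.15 0 0; -.04 0 0 0 -.15 0 0; -.039 0 .008 0 -.15 0 0; -.036 0 .013 0 -.15 0 0'
python3 steer.py '-.035 0 .02 0 -.15 0 0; -.03 0 .025 0 -.15 0 0; -.028 0 .028 0 -.07 0 0; 0 0 0 0 0 0 0;0 0 0 0 0 0 0'
python3 - <<'E'
from h import *
v=np.array([.0241,0,.0043])
R=slant(np.radians(4.3),-np.pi/4);go(np.array([.457,-.3436,.077+.06])-R.apply(v),R);print(cur()[2]["opening"])
E
```

```text
t: 14.25
eef_pos: [0.4775, -0.0539, 0.2219]
tcp_rot: [0.153, 0.665, 0.717, -0.14]
wrist_force: [-0.4, -0.4, -1.8]
opening: 0.0248
grip_force: 58.6
t: 14.75
eef_pos: [0.4854, -0.1706, 0.2085]
tcp_rot: [0.279, 0.629, 0.678, -0.26]
wrist_force: [0.5, -0.1, -0.8]
opening: 0.0249
grip_force: 58.7
rot tool [-0.0013 -0.003   0.0002] trans in present axes [-0.0946 -0.0411  0.1665] after turning [-0.0941 -0.0413  0.1668] j [-0.573   0.3236  0.3748  2.1565  0.8166  0.9929 -0.7047]
0.02493567895620505
```

```bash
python3 steer.py '-.0235 -.0103 .0416 0 0 0 0;-.0235 -.0103 .0416 0 0 0 0;-.0235 -.0103 .0416 0 0 0 0;-.0235 -.0103 .0416 0 0 0 0;0 0 0 0 0 0 0;0 0 0 0 0 0 0'
python3 - <<'E'
from h import *
v=np.array([.0241,0,.0043])
for n in C: cv2.imwrite(f"pics/{n}5.png",cams.get_image(n)[...,::-1])
p,r,o=cur();L=p+r.apply(v);print("lid",L)
R=slant(np.radians(4.3),-np.pi/4);go(np.array([.457,-.3436,.077+.06])-R.apply(v),R)
lidcirc("top",cv2.imread("pics/top5.png"),(405,178,465,235),L[2]+.008,.042)
a=cv2.imread("pics/scene5.png")[180:310,360:520]; b=cv2.imread("pics/top5.png")[150:240,340:500]
cv2.imwrite("pics/crop7.png",cv2.resize(np.vstack([a,b]),None,fx=2.7,fy=2.7,interpolation=2))
E
```

```text
t: 15.35
eef_pos: [0.4589, -0.3573, 0.1575]
tcp_rot: [0.28, 0.63, 0.677, -0.259]
wrist_force: [0.2, 0.5, -0.7]
opening: 0.0247
grip_force: 58.9
lid [ 0.4596 -0.3413  0.1377]
rot tool [ 0.0038 -0.0045 -0.0009] trans in present axes [-0.001  -0.0028  0.0018] after turning [-0.001  -0.0028  0.0018] j [-0.2924  0.4325  0.5307  2.2219  1.091   0.6137 -0.6919]
top circle [ 0.4596 -0.3432  0.0398] pts 13 res [  0.9   0.8   0.9  -0.3  -1.3  -1.1  -0.3  -0.3   0.3   1.2   0.6 -36.1
  -0.2]
```

View pics/crop7.png

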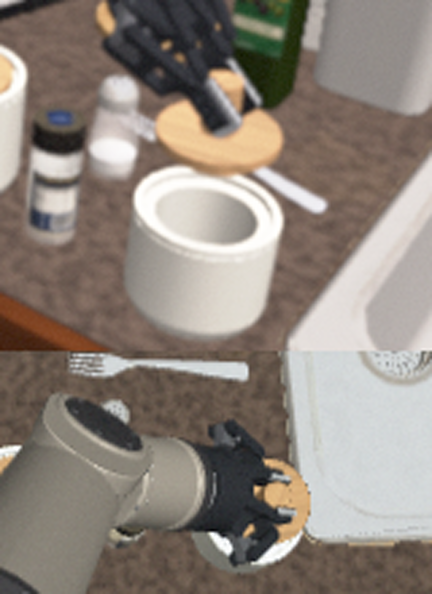

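The lid hangs level over the small pot, somewhat up-right (scene crop: lid (220,140), mouth (205,215)). Refitting with the radius fixed.

Run:
```python
from h import *
im=cv2.imread("pics/top5.png");x0,y0,x1,y1=405,178,465,235;h=cv2.cvtColor(im[y0:y1,x0:x1],cv2.COLOR_BGR2HSV)
m=((h[...,0]>8)&(h[...,0]<24)&(h[...,1]>70)&(h[...,2]>130)).astype(np.uint8)
k,l,st,_=cv2.connectedComponentsWithStats(m);i=1+np.argmax(st[1:,4])
H=cv2.convexHull(cv2.findContours((l==i).astype(np.uint8),0,1)[0][0]).reshape(-1,2)+(x0,y0);print(H.tolist())
P=np.array([plane("top",q,.1457)[:2] for q in H])
for r in(.0405,.0411,.042):print(r,least_squares(lambda c:np.linalg.norm(P-c,axis=1)-r,P.mean(0),loss="soft_l1",f_scale=.001).x)
t=cv2.imread("pics/top0.png").min(2)[185:240,400:460];m=(t>215).astype(np.uint8);m[:, 53:]=0
k,l,st,_=cv2.connectedComponentsWithStats(m);i=1+np.argmax(st[1:,4])
H=cv2.convexHull(cv2.findContours((l==i).astype(np.uint8),0,1)[0][0]).reshape(-1,2)+(400,185)
P=np.array([plane("top",q,.084)[:2] for q in H]);print("pot",least_squares(lambda c:np.linalg.norm(P-c,axis=1)-.0497,P.mean(0),loss="soft_l1",f_scale=.001).x)
```

```text
[[442, 190], [445, 191], [447, 192], [451, 196], [453, 200], [454, 203], [454, 210], [452, 214], [448, 218], [444, 220], [443, 220], [438, 205], [438, 190]]
0.0405 [ 0.4595 -0.3423]
0.0411 [ 0.4596 -0.3414]
0.042 [ 0.4598 -0.3402]
pot [ 0.457  -0.3436]
```

```bash
python3 steer.py '.011 -.0027 .0135 0 -.004 0 0; .012 0 .012 0 0 0 0; .008 0 .008 0 0 0 0; .005 0 .005 0 0 0 0; 0 0 0 0 0 0 0;0 0 0 0 0 0 0'
python3 - <<'E'
from h import *
v=np.array([.0241,0,.0043]);p,r,o=cur();print("lid",p+r.apply(v),o["wrist_force"],o["wrist_torque"])
R=slant(np.radians(4.3),-np.pi/4);go(np.array([.457,-.3436,.077])-R.apply(v),R)
E
```

```text
t: 16.05
eef_pos: [0.4577, -0.3582, 0.1053]
tcp_rot: [0.282, 0.628, 0.677, -0.259]
wrist_force: [-0.1, 0.5, -1.0]
opening: 0.0246
grip_force: 58.9
lid [ 0.4567 -0.3442  0.0853] [-0.1076  0.5353 -1.0014] [0.8824 0.0272 0.0451]
rot tool [ 0.0026  0.0007 -0.0012] trans in present axes [0.0063 0.0004 0.0054] after turning [0.0063 0.0004 0.0054] j [-0.2959  0.5628  0.5501  2.2473  1.2147  0.5122 -0.8882]
```

```bash
python3 steer.py '.003 0.0003 .0025 0 0 0 0; .0015 0 .0015 0 0 0 0; .0012 0 .001 0 0 0 0; 0 0 0 0 0 0 0'
python3 - <<'E'
from h import *
v=np.array([.0241,0,.0043]);p,r,o=cur();print("lid",p+r.apply(v),o["wrist_force"],o["wrist_torque"])
E
```

```text
t: 16.45
eef_pos: [0.4575, -0.3586, 0.0979]
tcp_rot: [0.282, 0.629, 0.677, -0.26]
wrist_force: [1.0, 1.0, 3.5]
opening: 0.025
grip_force: 58.6
lid [ 0.4565 -0.3447  0.0778] [1.0201 0.9791 3.4762] [ 0.3769  0.177  -0.0142]
```

Contact at lid z ≈ 0.0775, which is the ledge height. Press slightly, release and back off.

```bash
python3 steer.py '.0005 0 .0005 0 0 0 0; 0 0 0 0 0 0 0; 0 0 0 0 0 0 .04; 0 0 0 0 0 0 .06; 0 0 0 0 0 0 .06;0 0 0 0 0 0 .06'
python3 steer.py '0 0 -.03 0 0 0 .06; 0 0 -.04 0 0 0 .06; 0 0 -.04 0 0 0 .06; -.028 0 -.028 0 0 0 .06; -.028 0 -.028 0 0 0 .06; 0 0 0 0 0 0 .06'
python3 - <<'E'
from h import *
for n in C: cv2.imwrite(f"pics/{n}6.png",cams.get_image(n)[...,::-1])
lidcirc("top",cv2.imread("pics/top6.png"),(405,185,465,240),.085,.042)
a=cv2.imread("pics/scene6.png")[170:310,290:490]; b=cv2.imread("pics/top6.png")[140:250,290:490]
cv2.imwrite("pics/crop8.png",cv2.resize(np.vstack([a,b]),None,fx=2.4,fy=2.4,interpolation=2))
E
```

```text
t: 17.05
eef_pos: [0.4571, -0.3581, 0.0966]
tcp_rot: [0.281, 0.629, 0.677, -0.26]
wrist_force: [-0.2, 0.3, 0.3]
opening: 0.06
grip_force: 0.0
t: 17.65
eef_pos: [0.4531, -0.2808, 0.2578]
tcp_rot: [0.284, 0.63, 0.676, -0.257]
wrist_force: [0.3, 0.1, -0.2]
opening: 0.0602
grip_force: 0.0
top circle [ 0.4544 -0.3427  0.0408] pts 20 res [-0.8 -0.8  0.5  0.5  0.6  0.1  0.3 -0.2 -0.2 -0.8 -0.3  0.3  0.4  0.5
 -1.1  0.6  0.6  0.1 -0.1 -0.5]
```

View pics/crop8.png

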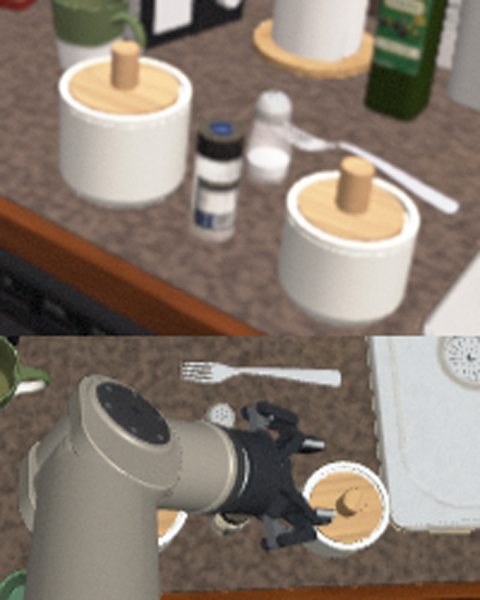

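Both lids sit within their rims, the robot clear. A quick numeric check of the pots against their first positions and of the ring width round the small lid.

Run:
```python
from h import *
for f in(0,6):
    s=cv2.imread(f"pics/scene{f}.png").min(2);print(f,"scene small row275",np.where(s[275,395:475]>150)[0][[0,-1]]+395,"big row 232",np.where(s[232,305:375]>150)[0][[0,-1]]+305)
im=cv2.imread("pics/top6.png");h=cv2.cvtColor(im,cv2.COLOR_BGR2HSV);t=im.min(2)
wood=(h[...,1]>70)&(h[...,2]>130);c=proj("top",[.457,-.3436,.084])
for a in range(0,360,30):
    A=np.radians(a);r=np.arange(.030,.058,.0005)
    q=[proj("top",[.457+k*np.cos(A),-.3436+k*np.sin(A),.084]) for k in r]
    mp=np.array(q,np.float32)[None];w=cv2.remap(wood.astype(np.float32),mp[...,0],mp[...,1],1)[0];b=cv2.remap(t.astype(np.float32),mp[...,0],mp[...,1],1)[0]
    i=np.where(w>.5)[0];j=np.where(b>190)[0];print(a,"wood to",r[i[-1]]if len(i) else None,"rim to",r[j[-1]]if len(j) else None)
```

```text
0 scene small row275 [421 461] big row 232 [322 367]
6 scene small row275 [418 461] big row 232 [320 367]
0 wood to 0.037500000000000006 rim to 0.05050000000000002
30 wood to 0.03900000000000001 rim to 0.05000000000000002
60 wood to 0.04000000000000001 rim to 0.05000000000000002
90 wood to 0.03950000000000001 rim to None
120 wood to None rim to None
150 wood to 0.04450000000000001 rim to 0.049500000000000016
180 wood to 0.04200000000000001 rim to 0.05050000000000002
210 wood to 0.04150000000000001 rim to 0.05000000000000002
240 wood to 0.04100000000000001 rim to 0.05000000000000002
270 wood to 0.04050000000000001 rim to 0.058000000000000024
300 wood to 0.03950000000000001 rim to 0.049500000000000016
330 wood to 0.038000000000000006 rim to 0.05000000000000002
```

```bash
python3 -c "
from workcell import arm, cams, ticket
print(ticket.job_done())"
```

```text
the job is handed in; nothing more can be done
None
```

Both lids are on their pots, knob up and seated in the recess as far as the cameras show, with the gripper released and clear; I handed the job in at about 18 s, but no verdict came back.

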